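Switch on the field coil and hold the probe centred in its guide bore

ROBOT

A 6-joint arm with a two-finger parallel gripper is mounted at the origin on a cart in front of the work surface, level with it; the furniture and walls round the work are solid. World frame = base frame: x ahead of the robot, y to its left, z up, the work surface at z = 0. Lengths are in mm, angles in rad, forces in N, time in s.
With the tool pointing down it reaches from about 275 to 1000 mm from the base axis. Payload 8.4 kg.
Tool frame: the origin (TCP) lies midway between the tips of the shut fingers; the grasp point (between the pads) lies 19 mm behind it; z points along the fingers, y is the line along which they close (so a half turn about z gives the same grasp; the last joint's range is limited). The gripper opens to 85 mm and grips with 20 to 120 N. Pads are 22 mm wide; open, the fingers measure 114 mm over their backs; the gripper's body (76 mm by 85 mm) begins 54 mm behind the grasp point. The pads swing forward as they close: fully open they stand 13 mm farther back than shut.
Start: joints at [-1.29, 0.353, 1.633, -0, 1.155, -0.002], TCP at [174.402, -600.177, 231.281] pointing down, gripper open.
Joint ranges: [-2.63, 2.63], [-0.92, 2.1], [0.06, 2.66], [-1.3, 4.44], [0, 2.69], [-3.02, 3.02]. Speed limits (rad/s): [2.22, 2.22, 2.79, 3.14, 3.14, 3.14].

INTERFACE

Orientations are given as [roll, pitch, yaw] about the fixed x, y, z axes, in that order (R = Rz(yaw) Ry(pitch) Rx(roll)).
In Python, from rig import monitor, imaging, r gives the robot as it stands.
- The arm moves only by the tool drive_tool, never from a script. Its argument "plan" is a list of rows, each an object of numbers: "x", "y", "z": the shift along the tool's x, y, z in units of 50 mm (1.0 is 50 mm); "ax", "ay", "az": the turn, a rotation vector about the tool's x, y, z in units of 6 degrees (1.0 is 6 degrees); "hand": the finger opening in mm, from 0 to 85.4. In form: [{"x": .., "y": .., "z": .., "ax": .., "ay": .., "az": .., "hand": ..}, ...]. A call has 1 to 8 rows; each row is the pose to reach, as a shift and turn from the pose commanded when the call began, along the tool's axes at that moment; what a row does not reach only later rows make up. A row lasts 1/10 s, in which the tool goes at most 50 mm and 8.59 degrees, less where a joint would pass 70% of its speed; a pose out of reach is approached as far as the arm can. A call with a gripper value outside its range is refused whole. The fingers move at their own pace and stop on an object; "grip_force" is the grip in N (left out, the last holds). Time passes only in rows, so rows that repeat a pose let the fingers close. It gives the time, the measured TCP pose, the force, the opening and the grip force at its end, in the units of the state.
- monitor.sense(): the state, without advancing time (a new reading comes with each control period).
- imaging.grab_frame(name): name is "scene" or "top"; returns the picture (400x640x3 uint8, red, green, blue); there is no depth.
- imaging.camera_info(name): a dict with "mtx" (3x3 intrinsics, pixels), "R" (3x3) and "t" (3): a world point X has camera coordinates R X + t. Camera axes: x right, y down, z forward; pixel columns grow to the right and rows downward; lengths in mm; the calibration is good to about 2 mm. A picture is of the moment at which its call begins. camera_info takes no time and is no camera call.
- r.sign_off(): hands the job in; it is judged then, once.
The state is a dict: "clock": time; "qpos": joint angles; "qvel": joint speeds; "joint_efforts": joint torques, N m; "eef_pos": TCP position; "tcp_rot": TCP orientation; "contact_force": force on the tool from outside, world axes, zero at the start; "wrist_torque": the same for the moment, N m; "opening": opening from 0.0 (shut) to 1.0 (fully open); "grasp_force": force on a finger pad.
Only numpy, scipy, OpenCV 4.12 (cv2) and the standard library are available. Lean on these libraries where they do the work, as an engineer would, in place of code of your own. Each camera call takes 0.05 s, during which the arm holds its last target. There are 200 camera calls.

TASK

Turn the red rotary handle of the isolator clockwise from off all the way to its on stop; then take the blue-handled probe out of its stand and lower its stem straight down the guide hole of the copper coil, without the probe ever touching the coil. Stop with the red band on the stem level with the top of the coil and finish there, still holding the probe: upright, still and centred in the hole. Do not knock over or shift the other things on the bench.

Things in the scene. Friction and masses are not known exactly. Their poses are not given: they have to be found in the camera images.
- handle (a joint): Angle of the isolator's handle: near 0 = off, 1.047 (60 degrees) = on, at a hard stop. Grows as the handle is turned clockwise seen from above. It stays where it is left; turning takes about 0.08 N m.
- handle_grip (a point): Grip point of the isolator's handle, a red upright bar 60 mm long and 14 mm wide. The point lies on the vertical turning axis, 82 mm above the bench; the bar reaches from 60 to 95 mm above the bench, on a red disc 48 mm across. x: along the bar, towards its white mark; y: across it; z up. Turns with the handle.
- isolator: Grey and white isolator box with a yellow dial, 94 x 94 mm, its top 50 mm above the bench, that carries the handle. Two cable glands stand out 14 mm on its far side. Origin at the centre of its underside. Fixed to the bench.
- probe_grip (a point): Centre of the probe's handle, an upright blue cylinder 22 mm across and 50 mm long with dark rings; z up along the probe. Below it a black collar (28 mm across, 4 mm thick, underside 29 mm below this point), then a straight steel stem 8 mm across. At the start the probe stands upright in its stand, this point 123 mm above the bench. About 90 g.
- probe_tip (a point): Lower end of the probe's steel stem, on its axis, 119 mm below the centre of the handle; z up along the probe. The middle of a red band (4 mm wide) on the stem is 45 mm above the tip.
- probe: The whole probe (handle, collar, stem), 144 mm long; origin at the lower end of the stem, z up along the probe.
- stand_top (a point): Centre of the top of the probe's stand, 94 mm above the bench: a grey tube 40 mm across on a dark round foot 84 mm across and 10 mm high, with a vertical hole 13 mm across right through. The probe's collar rests on this top, the stem hangs in the hole with its tip 4 mm above the bench. Fixed to the bench.
- bore_mouth (a point): Centre of the mouth of the coil's guide hole, 90 mm above the bench, level with the coil's top (black flange 92 mm across). The hole is vertical, 22 mm across and 84 mm deep.
- bore_middle (a point): Point on the axis of the coil's guide hole, 45 mm below its mouth: the tip of the probe belongs here at the end.
- coil: The coil: copper winding between two black flanges (92 mm across) on a 104 x 104 mm aluminium plate, 90 mm tall, white core with the guide hole. Origin at the centre of its underside. Fixed to the bench.
- beaker: Bystander: glass beaker, 73 mm wide and 92 mm tall. Origin at its underside.
- vial: Bystander: glass sample vial with black cap, 24 mm wide and 54 mm tall. Origin at its underside.
- wipes: Bystander: white wipes carton, 110 x 200 mm, 107 mm tall with the wipe that sticks out. Origin at its underside.
- marker: Bystander: marker pen lying flat, 137 mm long, 15 mm thick. Origin at its underside.

How it is judged (in metres and radians):
On the way, in this order (a step that is already met when the one before it is completed fails the run):
1. the isolator is turned to its on stop (value of joint handle above 0.96 rad), for 0.2 s.
2. the probe is lifted clear out of its stand, held by the fingers (z of probe_tip in the frame of stand_top above 0.002 m and contact force between the fingers and probe above 0.5 N), for 0.1 s.
3. the stem enters the guide hole from above, held by the fingers (horizontal distance between probe_tip and bore_mouth below 0.007 m and z of probe_tip in the frame of bore_mouth between -0.06 and -0.005 m and contact force between the fingers and probe above 0.5 N), for 0.1 s.
At the end, for the whole second after the job is handed in: The handle is at on (above 0.96 rad); the probe is held by the fingers, touching nothing of the coil, its tip within 4 mm sideways and 8 mm in height of the point on the hole's axis 45 mm below the mouth, upright within 0.07 rad and still (under 0.02 m/s) (value of joint handle above 0.96 rad and horizontal distance between probe_tip and bore_middle below 0.004 m and z of probe_tip in the frame of bore_middle between -0.008 and 0.008 m and angle between probe's own z axis and vertical below 0.07 rad and linear speed of probe below 0.02 m/s and contact force between probe and coil below 0.2 N and contact force between the fingers and probe above 0.5 N); the arm keeps its last pose, push and grip.
It fails at once if the probe touches the coil (contact force between probe and coil above 0.2 N).
It fails at once if the glass beaker is shifted by more than 20 mm or tipped over (distance of beaker from where it was at the start of the episode above 0.02 m or angle between beaker's own z axis and vertical above 0.5 rad).
It fails at once if the sample vial is shifted by more than 20 mm or tipped over (distance of vial from where it was at the start of the episode above 0.02 m or angle between vial's own z axis and vertical above 0.5 rad).
It fails at once if the wipes carton is shifted by more than 20 mm or tipped over (distance of wipes from where it was at the start of the episode above 0.02 m or angle between wipes's own z axis and vertical above 0.5 rad).
It fails at once if the marker pen is shifted by more than 20 mm or tipped over (distance of marker from where it was at the start of the episode above 0.02 m).
It also fails if it takes over 61 s, if anything falls off the work surface, if the arm or the gripper's body presses on something with over 40 N, if the wrist force passes 120 N, or if a joint passes its speed limit or range.

## Working session

There is one attempt and no reset: what is moved stays moved. The work goes in short steps, Python scripts to look and compute and a tool call to move; the robot and the scene stay as the last step left them, time stands still between calls to the robot, and variables do not carry over. Pictures are saved under pics/ and viewed, at most 10 in all, crops included, and the job is handed in when it is done.

Besides the shell and the picture viewer there is one more tool, called by a JSON object that holds its "fn" and its "kwargs", one argument or row to a line. drive_tool: Moves the arm, as the interface text tells. Its arguments: {"type":"object","properties":{"plan":{"type":"array","items":{"type":"object","properties":{"x":{"type":"number"},"y":{"type":"number"},"z":{"type":"number"},"ax":{"type":"number"},"ay":{"type":"number"},"az":{"type":"number"},"hand":{"type":"number"}}}},"grip_force":{"type":"number"}},"required":["plan"]}

```bash
mkdir -p pics
python3 - <<'E'
from rig import monitor, imaging, r
import cv2
for n in("scene","top"):
    im=imaging.grab_frame(n); cv2.imwrite(f"pics/{n}0.png",im[:,:,::-1])
    c=imaging.camera_info(n); print(n,c["mtx"].round(1).tolist(),c["R"].round(4).tolist(),c["t"].round(1).tolist())
print(monitor.sense())
E
```

```text
scene [[457.2, 0.0, 321.6], [0.0, 457.2, 201.5], [0.0, 0.0, 1.0]] [[-0.823, -0.568, -0.0054], [-0.3942, 0.5779, -0.7145], [0.409, -0.5859, -0.6996]] [474.3, 286.9, 1022.4]
top [[383.4, 0.0, 325.0], [0.0, 383.4, 196.5], [0.0, 0.0, 1.0]] [[-0.0615, -0.9981, 0.0014], [-0.978, 0.0599, -0.2], [0.1995, -0.0137, -0.9798]] [45.1, 592.5, 859.3]
{'clock': 0.1, 'qpos': array([-1.29039913e+00,  3.53573542e-01,  1.63405658e+00,  4.26963413e-05,
        1.15521447e+00, -2.42591642e-03]), 'qvel': array([-8.23178903e-04, -1.85050433e-03, -2.54508350e-03, -3.86350151e-04,
        1.81678540e-03, -7.02648170e-05]), 'joint_efforts': array([ 5.94126268e-04, -6.06357336e+01, -3.42819786e+01, -7.88811747e-06,
        3.81856851e-03, -3.47722175e-05]), 'eef_pos': array([ 174.29558356, -599.75708643,  230.64146118]), 'tcp_rot': array([-3.14034081e+00, -4.20774687e-05,  2.82805820e-01]), 'contact_force': array([ 0.29397917, -0.04830256,  0.17707461]), 'wrist_torque': array([ 0.02092409, -0.01939539,  0.03939325]), 'grasp_force': 0.0, 'opening': 0.9986064148905417}
```

View pics/scene0.png

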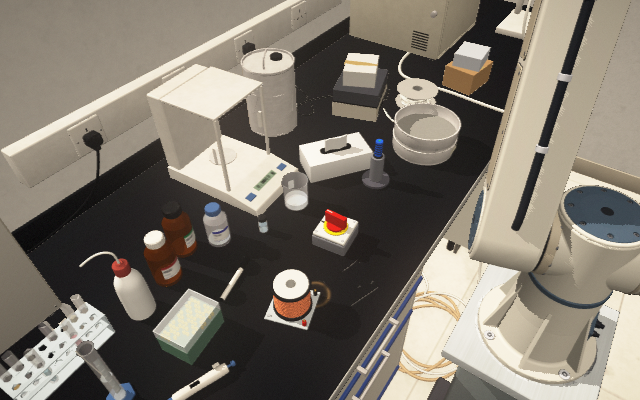

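View pics/top0.png

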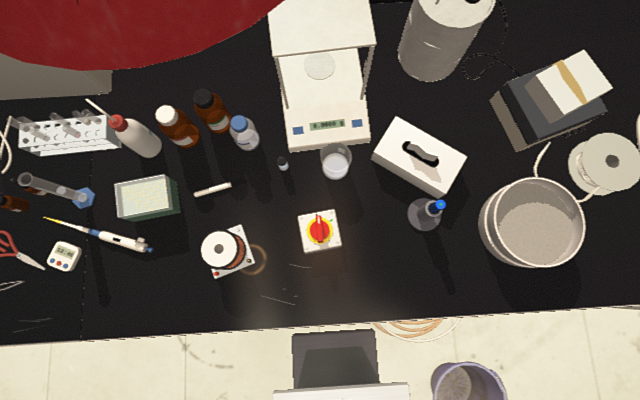

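The top view shows the coil near (218,249), the isolator handle near (319,231) and the blue probe near (440,205). In the scene view they are at (292,285), (335,220) and (379,150). Next I measure them.

```bash
cat > h.py <<'E'
import numpy as np, cv2
from rig import monitor, imaging, r
def ray(n,p,z):
    c=imaging.camera_info(n); R=np.array(c["R"]);t=np.array(c["t"]);K=np.array(c["mtx"])
    d=R.T@np.linalg.inv(K)@np.array([p[0],p[1],1.]); o=-R.T@t
    return o+d*(z-o[2])/d[2]
def proj(n,X):
    c=imaging.camera_info(n); q=np.array(c["mtx"])@(np.array(c["R"])@np.array(X,float)+np.array(c["t"])); return q[:2]/q[2]
def tri(pa,pb):
    A=[];B=[]
    for n,p in(("top",pa),("scene",pb)):
        a=ray(n,p,0);b=ray(n,p,100);d=(b-a)/np.linalg.norm(b-a);P=np.eye(3)-np.outer(d,d);A.append(P);B.append(P@a)
    return np.linalg.solve(sum(A),sum(B))
def blob(im,lo,hi,box):
    x0,y0,x1,y1=box; h=cv2.cvtColor(im,cv2.COLOR_RGB2HSV)[y0:y1,x0:x1]
    m=cv2.inRange(h,lo,hi); n,l,s,c=cv2.connectedComponentsWithStats(m)
    k=1+np.argmax(s[1:,4]); return (l==k).astype(np.uint8), c[k]+[x0,y0], s[k]+[x0,y0,0,0,0]
E
python3 - <<'E'
from h import *
T=imaging.grab_frame("top");S=imaging.grab_frame("scene")
def up(im,b,k):return cv2.resize(im[b[1]:b[3],b[0]:b[2]],None,fx=k,fy=k,interpolation=cv2.INTER_CUBIC)
v=[up(T,(195,220,265,280),5),up(T,(295,205,345,255),6),up(T,(400,190,450,240),6),
   up(S,(262,260,332,330),5),up(S,(308,200,363,255),5),up(S,(355,130,400,190),5)]
can=np.zeros((600,800,3),np.uint8)
x=0
for i,a in enumerate(v):
    a=cv2.resize(a,(266,300)) if 0 else a[:300,:]
    if i==3:x=0
    y=300*(i//3); w=min(a.shape[1],800-x); 
    a=cv2.resize(a,None,fx=.75,fy=.75) ; can[y:y+a.shape[0],x:x+a.shape[1]]=a; x+=a.shape[1]+5
cv2.imwrite("pics/m.png",can[:,:,::-1])
for n,im,bb,rb,cb in(("top",T,(425,190,450,220),(300,205,340,255),(195,225,245,270)),("scene",S,(365,130,395,165),(315,200,360,235),(270,265,318,300))):
    print(n,"blue",*blob(im,(100,120,60),(125,255,255),bb)[1:])
    m,c,s=blob(im,(0,170,100),(6,255,255),rb);print("red",c,s)
    h=cv2.cvtColor(im,cv2.COLOR_RGB2HSV);
    m,c,s=blob(im,(0,0,170),(180,60,255),cb);print("white",c,s)
    cs,_=cv2.findContours(m,cv2.RETR_EXTERNAL,cv2.CHAIN_APPROX_NONE);k=max(cs,key=len)+np.array(cb[:2]);e=cv2.fitEllipse(k);print(e)
    m,c,s=blob(im,(0,0,0),(180,255,120),(cb[0]+15,cb[1]+12,cb[2]-15,cb[3]-12));print("hole",c,s,ray(n,c,90),ray(n,e[0],90))
E
```

```text
top blue [438.15503876 205.11627907] [429 199  17  14 129]
red [319.16722408 230.04682274] [310 216  19  26 299]
white [218.49784483 248.62931034] [201 231  36  36 928]
((218.487548828125, 248.622314453125), (33.794246673583984, 35.67356872558594), 52.03681182861328)
hole [218.5 248.5] [215 245   8   8  52] [483.15883703 255.86863886  90.        ] [482.88643959 255.89828989  90.        ]
scene blue [378.33613445 147.37815126] [374 139  10  18 119]
red [334.96811594 220.93333333] [325 209  22  23 345]
white [290.31322208 283.79589217] [273 269  36  30 779]
((290.30169677734375, 283.757080078125), (28.685043334960938, 35.10900115966797), 81.68426513671875)Traceback (most recent call last):
  File "<stdin>", line 20, in <module>
  File "h.py", line 17, in blob
    k=1+np.argmax(s[1:,4]); return (l==k).astype(np.uint8), c[k]+[x0,y0], s[k]+[x0,y0,0,0,0]
        ~~~~~~~~~^^^^^^^^^
    return _wrapfunc(a, 'argmax', axis=axis, out=out, **kwds)
    return bound(*args, **kwds)
ValueError: attempt to get argmax of an empty sequence
```

View pics/m.png

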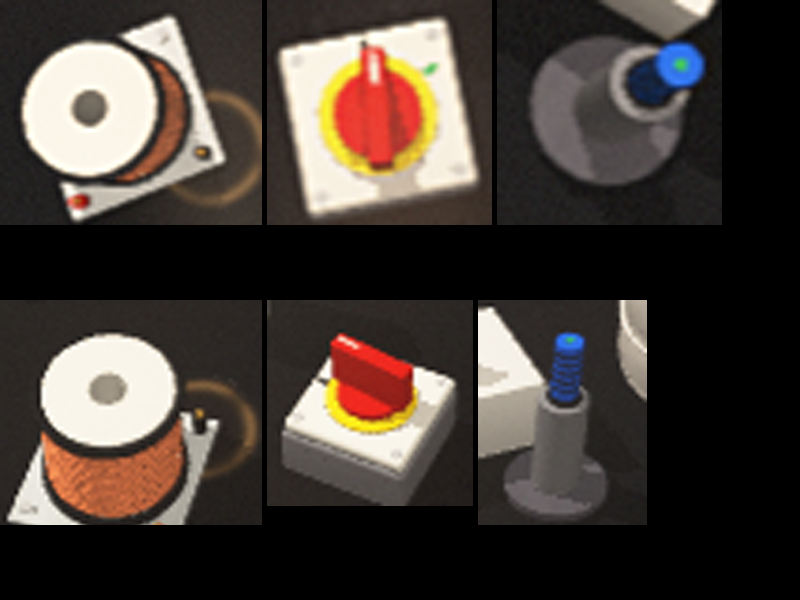

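The montage shows the white bore ring and grey hole clearly, the bar with its mark pointing away from the robot, and the green dot on the probe top at about (440.7,204.4) in top and (379.3,141) in scene.

Run:
```python
from h import *
T=imaging.grab_frame("top");S=imaging.grab_frame("scene")
print("bore tri",tri((218.5,248.6),(290.3,283.76)),ray("scene",(290.3,283.76),90))
print("probe top",ray("top",(440.7,204.4),148),ray("scene",(379.3,140.9),148),tri((440.7,204.4),(379.3,140.9)))
for n,im,b in(("top",T,(290,200,350,260)),("scene",S,(308,200,363,255))):
    h=cv2.cvtColor(im,cv2.COLOR_RGB2HSV)[b[1]:b[3],b[0]:b[2]]
    m=cv2.inRange(h,(0,0,110),(180,255,255))|cv2.inRange(h,(0,100,60),(40,255,255))
    cs,_=cv2.findContours(m,cv2.RETR_EXTERNAL,cv2.CHAIN_APPROX_NONE);k=cv2.convexHull(max(cs,key=cv2.contourArea)+np.array(b[:2]))
    if n=="top":
        w=np.array([ray(n,p[0],50)[:2] for p in k],np.float32);print("box",cv2.minAreaRect(w))
    y=cv2.inRange(h,(0,150,90),(35,255,255)); cs,_=cv2.findContours(y,cv2.RETR_EXTERNAL,cv2.CHAIN_APPROX_NONE);k=max(cs,key=cv2.contourArea)+np.array(b[:2])
    e=cv2.fitEllipse(k);print(n,"dial",e,ray(n,e[0],52))
# bar top in top view: brightest red
h=cv2.cvtColor(T,cv2.COLOR_RGB2HSV)
m=((h[:,:,0]<8)|(h[:,:,0]>172))&(h[:,:,1]>150)
for y in range(214,246):
    print(y,[int(v) for v in T[y,310:331,0]],[int(v) for v in T[y,310:331,1]] if y<226 else '')
```

```text
bore tri [482.96603206 256.21456055  88.54367822] [482.17509185 256.96114502  90.        ]
probe top [ 543.46003634 -237.90639619  148.        ] [ 542.6835939  -236.81606258  148.        ] [ 543.57305054 -238.37979998  146.67058601]
box ((514.92333984375, 27.563453674316406), (92.2565689086914, 92.10651397705078), 7.712771415710449)
top dial ((319.1400451660156, 230.39761352539062), (24.400243759155273, 25.291208267211914), 176.0206298828125) [514.41934342  27.38615791  52.        ]
scene dial ((334.7320556640625, 222.6559600830078), (21.983898162841797, 26.686269760131836), 139.0136260986328) [521.64076013  18.79775129  52.        ]
214 [255, 255, 255, 255, 255, 223, 121, 220, 253, 251, 250, 250, 249, 249, 249, 249, 248, 249, 249, 250, 249] [255, 253, 252, 252, 252, 210, 112, 204, 255, 251, 248, 246, 244, 242, 241, 242, 241, 242, 241, 243, 242]
215 [254, 253, 252, 251, 253, 227, 144, 200, 235, 238, 240, 247, 249, 249, 249, 248, 248, 249, 248, 249, 249] [248, 246, 246, 246, 250, 216, 101, 118, 155, 156, 184, 235, 246, 243, 242, 240, 241, 242, 241, 242, 242]
216 [250, 250, 249, 250, 2
[... 3582 characters left out ...]
197, 216, 221, 241, 233, 217, 238] 
240 [231, 246, 250, 238, 219, 215, 199, 211, 233, 234, 230, 223, 191, 194, 219, 222, 220, 232, 205, 182, 234] 
241 [235, 230, 242, 236, 224, 224, 225, 184, 146, 148, 143, 134, 123, 177, 220, 221, 222, 216, 201, 207, 238] 
242 [248, 247, 239, 235, 245, 250, 254, 228, 152, 124, 136, 146, 156, 193, 219, 218, 208, 200, 211, 237, 248] 
243 [249, 249, 248, 235, 203, 210, 235, 244, 232, 214, 213, 224, 221, 199, 196, 203, 202, 205, 235, 249, 248] 
244 [249, 248, 249, 249, 231, 214, 215, 211, 207, 204, 205, 206, 206, 204, 203, 203, 201, 206, 238, 249, 247] 
245 [248, 248, 248, 249, 249, 249, 249, 233, 213, 208, 201, 203, 202, 202, 204, 202, 202, 205, 236, 250, 250]
```

```bash
cat >> h.py <<'E'
from scipy.spatial.transform import Rotation as Ro
def go(p,yawdeg,tilt=True):
    s=monitor.sense(); Rc=Ro.from_euler('xyz',s['tcp_rot']); Rt=Ro.from_euler('xyz',[np.pi,0,np.radians(yawdeg)])
    d=Rc.inv().apply(np.array(p,float)-s['eef_pos'])/50; w=np.degrees((Rc.inv()*Rt).as_rotvec())/6
    print("t",round(s['clock'],2),"pos",s['eef_pos'].round(1),"rpy",np.degrees(s['tcp_rot']).round(2),"F",s['contact_force'].round(1),"M",s['wrist_torque'].round(2),"open",round(s['opening']*85.4,1),"gf",round(s['grasp_force'],1))
    print("  shift",d.round(3),"turn",w.round(3))
E
python3 - <<'E'
from h import *
a=ray("top",(318.3,218),95);b=ray("top",(319.3,238),95);print(a,b,np.degrees(np.arctan2(a[1]-b[1],a[0]-b[0])))
print("bar mid",ray("top",(318.3,215.4),95),ray("top",(319.6,240.8),95))
for p in((372,157),(387,117),(466,157),(447,180)):print("carton top",ray("top",p,90))
print("beaker",ray("top",(336,160),92))
go((514.5,27.4,170),180)
E
```

```text
[537.88383443  27.34991696  95.        ] [492.34416444  27.73803424  95.        ] -0.48829831096153886
bar mid [543.85631866  27.002978    95.        ] [486.02209192  27.43237145  95.        ]
carton top [ 676.27191245 -107.92100769   90.        ]
carton top [ 774.6136542 -152.8264904   90.       ]
carton top [ 662.68984886 -330.10970201   90.        ]
carton top [ 609.69369843 -278.17701818   90.        ]
beaker [673.49310507 -22.27290714  92.        ]
t 0.3 pos [ 174.3 -600.   231. ] rpy [-179.97    0.     16.2 ] F [ 0.   0.8 -0.1] M [ 0.02 -0.07  0.02] open 85.2 gf 0.0
  shift [ 10.034 -10.152   1.225] turn [-1.00e-03 -7.00e-03 -2.73e+01]
```

{"fn": "drive_tool", "kwargs": {
  "plan": [
    {"x": 10, "y": -10.1, "z": 0.2, "az": -27.3, "hand": 60},
    {"x": 10, "y": -10.1, "z": 0.2, "az": -27.3, "hand": 60},
    {"x": 10, "y": -10.1, "z": 0.2, "az": -27.3, "hand": 60},
    {"x": 10, "y": -10.1, "z": 0.2, "az": -27.3, "hand": 60},
    {"x": 10, "y": -10.1, "z": 0.2, "az": -27.3, "hand": 60},
    {"x": 10, "y": -10.1, "z": 0.2, "az": -27.3, "hand": 60},
    {"x": 10, "y": -10.1, "z": 0.2, "az": -27.3, "hand": 60},
    {"x": 10, "y": -10.1, "z": 0.2, "az": -27.3, "hand": 60}
  ]
}}

```text
invalid input
```

```bash
python3 -c "
from h import *
go((514.5,27.4,220),180)"
```

```text
t 0.3 pos [ 174.3 -600.   231. ] rpy [-179.97    0.     16.2 ] F [ 0.   0.8 -0.1] M [ 0.02 -0.07  0.02] open 85.2 gf 0.0
  shift [ 10.034 -10.152   0.225] turn [-1.00e-03 -7.00e-03 -2.73e+01]
```

{"fn": "drive_tool", "kwargs": {
  "plan": [
    {"x": 0.6, "y": -0.6, "z": 0, "ax": 0, "ay": 0, "az": -1.4, "hand": 60},
    {"x": 1.2, "y": -1.2, "z": 0, "ax": 0, "ay": 0, "az": -2.8, "hand": 60},
    {"x": 1.8, "y": -1.8, "z": 0, "ax": 0, "ay": 0, "az": -4.2, "hand": 60},
    {"x": 2.4, "y": -2.4, "z": 0, "ax": 0, "ay": 0, "az": -5.6, "hand": 60},
    {"x": 3.0, "y": -3.0, "z": 0, "ax": 0, "ay": 0, "az": -7, "hand": 60},
    {"x": 3.6, "y": -3.6, "z": 0, "ax": 0, "ay": 0, "az": -8.4, "hand": 60},
    {"x": 4.2, "y": -4.2, "z": 0, "ax": 0, "ay": 0, "az": -9.8, "hand": 60},
    {"x": 4.8, "y": -4.8, "z": 0, "ax": 0, "ay": 0, "az": -11.2, "hand": 60}
  ]
}}

```text
clock: 1.1
eef_pos: [338.5, -301.3, 231.5]
tcp_rot: [3.141, 0.0, 1.461]
contact_force: [0.5, -0.9, -0.5]
opening: 0.703
grasp_force: 0.0
```

```bash
python3 -c "
from h import *
go((514.5,27.4,220),180)"
```

```text
t 1.1 pos [ 338.5 -301.3  231.5] rpy [1.7997e+02 2.0000e-02 8.3730e+01] F [ 0.5 -0.9 -0.5] M [-0.01  0.01  0.06] open 60.1 gf 0.0
  shift [6.918 2.782 0.229] turn [ 1.0000e-03  7.0000e-03 -1.6045e+01]
```

{"fn": "drive_tool", "kwargs": {
  "plan": [
    {"x": 0.9, "y": 0.35, "z": 0, "ax": 0, "ay": 0, "az": -1.4, "hand": 60},
    {"x": 1.8, "y": 0.7, "z": 0, "ax": 0, "ay": 0, "az": -2.8, "hand": 60},
    {"x": 2.7, "y": 1.05, "z": 0, "ax": 0, "ay": 0, "az": -4.2, "hand": 60},
    {"x": 3.6, "y": 1.4, "z": 0, "ax": 0, "ay": 0, "az": -5.6, "hand": 60},
    {"x": 4.5, "y": 1.75, "z": 0, "ax": 0, "ay": 0, "az": -7, "hand": 60},
    {"x": 5.4, "y": 2.1, "z": 0.1, "ax": 0, "ay": 0, "az": -8.4, "hand": 60},
    {"x": 6.2, "y": 2.45, "z": 0.2, "ax": 0, "ay": 0, "az": -9.8, "hand": 60},
    {"x": 6.9, "y": 2.78, "z": 0.2, "ax": 0, "ay": 0, "az": -11.2, "hand": 60}
  ]
}}

```text
clock: 1.9
eef_pos: [516.0, 26.3, 220.8]
tcp_rot: [-3.141, -0.0, 2.636]
contact_force: [0.6, -0.9, 1.4]
opening: 0.702
grasp_force: 0.0
```

```bash
python3 -c "
from h import *
go((514.5,27.3,66),179.5)"
```

```text
t 1.9 pos [516.   26.3 220.8] rpy [-1.7999e+02 -3.0000e-02  1.5101e+02] F [ 0.6 -0.9  1.4] M [-0.   -0.06  0.02] open 59.9 gf 0.0
  shift [0.034 0.005 3.097] turn [-1.000e-03 -5.000e-03 -4.749e+00]
```

{"fn": "drive_tool", "kwargs": {
  "plan": [
    {"x": 0.03, "y": 0, "z": 0.6, "az": -1.4, "hand": 60},
    {"x": 0.03, "y": 0, "z": 1.2, "az": -2.8, "hand": 60},
    {"x": 0.03, "y": 0, "z": 1.7, "az": -4.2, "hand": 60},
    {"x": 0.03, "y": 0, "z": 2.1, "az": -4.75, "hand": 60},
    {"x": 0.03, "y": 0, "z": 2.1, "az": -4.75, "hand": 60}
  ]
}}

```text
invalid input
```

Run:
```python
from h import *
T=imaging.grab_frame("top");S=imaging.grab_frame("scene")
k=lambda im,b:cv2.resize(im[b[1]:b[3],b[0]:b[2]],(400,400),interpolation=cv2.INTER_CUBIC)
cv2.imwrite("pics/a.png",np.hstack([k(T,(270,180,370,280)),k(S,(285,160,385,260))])[:,:,::-1])
go((514.5,27.3,66),179.5)
```

```text
t 2.0 pos [517.8  27.5 221.3] rpy [1.7990e+02 5.0000e-02 1.5106e+02] F [-0.2 -0.7 -0.5] M [-0.03  0.01  0.04] open 59.9 gf 0.0
  shift [ 0.058 -0.041  3.106] turn [ 0.014  0.011 -4.739]
```

View pics/a.png

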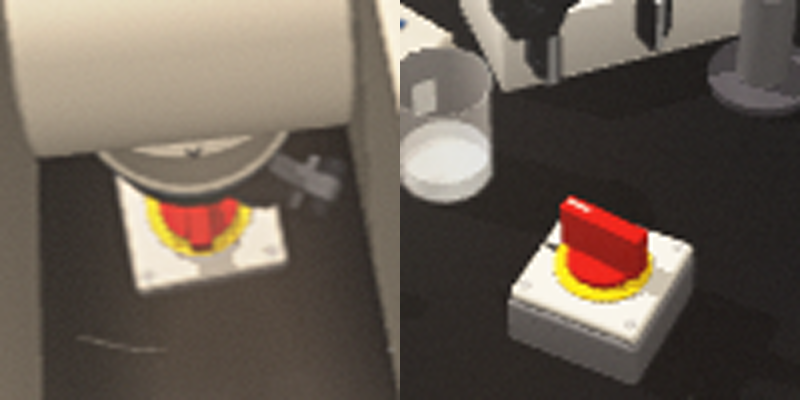

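The picture shows the hand still well above the handle, which is untouched. The refusal came from rows missing ax and ay, so every row will carry all seven keys.

{"fn": "drive_tool", "kwargs": {
  "plan": [
    {"x": 0.06, "y": -0.04, "z": 0.6, "ax": 0, "ay": 0, "az": -1.4, "hand": 60},
    {"x": 0.06, "y": -0.04, "z": 1.2, "ax": 0, "ay": 0, "az": -2.8, "hand": 60},
    {"x": 0.06, "y": -0.04, "z": 1.7, "ax": 0, "ay": 0, "az": -4.2, "hand": 60},
    {"x": 0.06, "y": -0.04, "z": 2.1, "ax": 0, "ay": 0, "az": -4.75, "hand": 60},
    {"x": 0.06, "y": -0.04, "z": 2.1, "ax": 0, "ay": 0, "az": -4.75, "hand": 60},
    {"x": 0.06, "y": -0.04, "z": 2.1, "ax": 0, "ay": 0, "az": -4.75, "hand": 60}
  ]
}}

```text
clock: 2.6
eef_pos: [511.9, 23.3, 116.6]
tcp_rot: [-3.141, -0.001, 3.123]
contact_force: [0.6, 0.3, 0.6]
opening: 0.704
grasp_force: 0.0
```

Run:
```python
from h import *
T=imaging.grab_frame("top");S=imaging.grab_frame("scene")
k=lambda im,b:cv2.resize(im[b[1]:b[3],b[0]:b[2]],(400,400),interpolation=cv2.INTER_CUBIC)
cv2.imwrite("pics/b.png",np.hstack([k(T,(270,180,370,280)),k(S,(285,160,385,260))])[:,:,::-1])
go((514.5,27.3,66),179.5)
```

```text
t 2.7 pos [512.8  23.5 117.5] rpy [1.8000e+02 1.0000e-01 1.7898e+02] F [0.2 0.6 0.2] M [-0.05 -0.03 -0.  ] open 60.0 gf 0.0
  shift [-0.031  0.076  1.03 ] turn [ 0.     0.017 -0.086]
```

View pics/b.png

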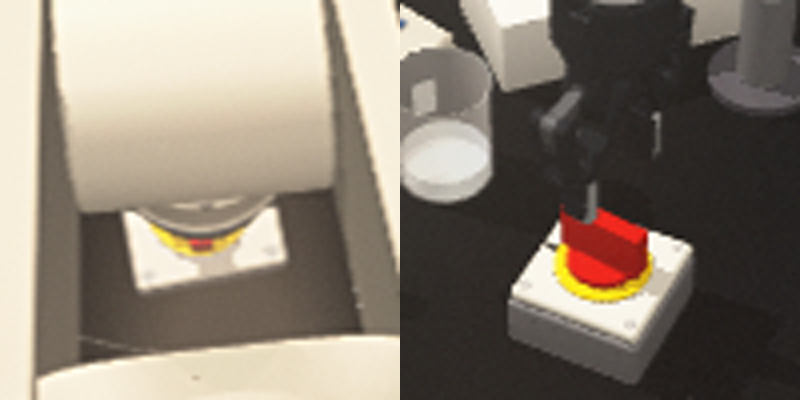

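The hand is about 50 mm above gripping height, fingers on either side of the bar. I correct by 4 mm in y and descend.

{"fn": "drive_tool", "kwargs": {
  "plan": [
    {"x": -0.03, "y": 0.07, "z": 0.3, "ax": 0, "ay": 0, "az": -0.08, "hand": 60},
    {"x": -0.03, "y": 0.07, "z": 0.6, "ax": 0, "ay": 0, "az": -0.08, "hand": 60},
    {"x": -0.03, "y": 0.07, "z": 0.9, "ax": 0, "ay": 0, "az": -0.08, "hand": 60},
    {"x": -0.03, "y": 0.07, "z": 1.02, "ax": 0, "ay": 0, "az": -0.08, "hand": 60},
    {"x": -0.03, "y": 0.07, "z": 1.02, "ax": 0, "ay": 0, "az": -0.08, "hand": 60},
    {"x": -0.03, "y": 0.07, "z": 1.02, "ax": 0, "ay": 0, "az": -0.08, "hand": 60}
  ]
}}

```text
clock: 3.3
eef_pos: [514.2, 27.2, 66.2]
tcp_rot: [3.142, 0.001, 3.134]
contact_force: [0.5, -0.5, -0.7]
opening: 0.708
grasp_force: 0.0
```

Run:
```python
from h import *
go((514.5,27.3,66),179.5)
```

```text
t 3.3 pos [514.2  27.2  66.2] rpy [1.8000e+02 7.0000e-02 1.7956e+02] F [ 0.5 -0.5 -0.7] M [ 0.05 -0.03  0.04] open 60.4 gf 0.0
  shift [-0.006  0.002  0.004] turn [0.001 0.012 0.01 ]
```

{"fn": "drive_tool", "kwargs": {
  "grip_force": 30,
  "plan": [
    {"x": 0, "y": 0, "z": 0, "ax": 0, "ay": 0, "az": 0, "hand": 5},
    {"x": 0, "y": 0, "z": 0, "ax": 0, "ay": 0, "az": 0, "hand": 5},
    {"x": 0, "y": 0, "z": 0, "ax": 0, "ay": 0, "az": 0, "hand": 5},
    {"x": 0, "y": 0, "z": 0, "ax": 0, "ay": 0, "az": 0, "hand": 5},
    {"x": 0, "y": 0, "z": 0, "ax": 0, "ay": 0, "az": 0, "hand": 5},
    {"x": 0, "y": 0, "z": 0, "ax": 0, "ay": 0, "az": 0, "hand": 5}
  ]
}}

```text
clock: 3.9
eef_pos: [513.7, 27.0, 65.7]
tcp_rot: [-3.141, 0.0, 3.134]
contact_force: [-1.4, -1.9, 5.7]
opening: 0.157
grasp_force: 32.9
```

Run:
```python
from h import *
go((514.5,27.3,66),179.5)
```

```text
t 3.9 pos [513.7  27.   65.7] rpy [-1.7998e+02  2.0000e-02  1.7959e+02] F [-1.4 -1.9  5.7] M [-0.32  0.27 -0.  ] open 13.4 gf 32.9
  shift [-0.015  0.006 -0.005] turn [-0.003  0.003  0.015]
```

Gripped at 13.4 mm. Turning 48° clockwise first.

{"fn": "drive_tool", "kwargs": {
  "plan": [
    {"x": 0, "y": 0, "z": 0, "ax": 0, "ay": 0, "az": 1, "hand": 5},
    {"x": 0, "y": 0, "z": 0, "ax": 0, "ay": 0, "az": 2, "hand": 5},
    {"x": 0, "y": 0, "z": 0, "ax": 0, "ay": 0, "az": 3, "hand": 5},
    {"x": 0, "y": 0, "z": 0, "ax": 0, "ay": 0, "az": 4, "hand": 5},
    {"x": 0, "y": 0, "z": 0, "ax": 0, "ay": 0, "az": 5, "hand": 5},
    {"x": 0, "y": 0, "z": 0, "ax": 0, "ay": 0, "az": 6, "hand": 5},
    {"x": 0, "y": 0, "z": 0, "ax": 0, "ay": 0, "az": 7, "hand": 5},
    {"x": 0, "y": 0, "z": 0, "ax": 0, "ay": 0, "az": 8, "hand": 5}
  ]
}}

```text
clock: 4.7
eef_pos: [514.2, 27.8, 65.8]
tcp_rot: [3.14, 0.0, 2.292]
contact_force: [0.0, 4.0, 4.2]
opening: 0.159
grasp_force: 32.8
```

Run:
```python
from h import *
go((514.5,27.3,66),179.5-52)
```

```text
t 4.7 pos [514.2  27.8  65.8] rpy [1.7991e+02 1.0000e-02 1.3132e+02] F [0.  4.  4.2] M [ 0.75 -0.02  0.1 ] open 13.6 gf 32.8
  shift [-0.012 -0.003 -0.004] turn [0.015 0.001 0.637]
```

{"fn": "drive_tool", "kwargs": {
  "plan": [
    {"x": 0, "y": 0, "z": 0, "ax": 0, "ay": 0, "az": 0.5, "hand": 5},
    {"x": 0, "y": 0, "z": 0, "ax": 0, "ay": 0, "az": 1, "hand": 5},
    {"x": 0, "y": 0, "z": 0, "ax": 0, "ay": 0, "az": 1, "hand": 5}
  ]
}}

```text
clock: 5.0
eef_pos: [514.3, 27.9, 65.8]
tcp_rot: [3.14, 0.0, 2.191]
contact_force: [0.3, 4.3, 3.9]
opening: 0.157
grasp_force: 39.4
```

Run:
```python
from h import *
go((514.5,27.3,66),179.5-60)
```

```text
t 5.0 pos [514.3  27.9  65.8] rpy [1.7991e+02 2.0000e-02 1.2556e+02] F [0.3 4.3 3.9] M [ 0.88 -0.01  0.74] open 13.4 gf 39.4
  shift [-0.011 -0.004 -0.004] turn [0.016 0.002 1.01 ]
```

{"fn": "drive_tool", "kwargs": {
  "plan": [
    {"x": 0, "y": 0, "z": 0, "ax": 0, "ay": 0, "az": 0.4, "hand": 5},
    {"x": 0, "y": 0, "z": 0, "ax": 0, "ay": 0, "az": 0.4, "hand": 5},
    {"x": 0, "y": 0, "z": 0, "ax": 0, "ay": 0, "az": 0.4, "hand": 5}
  ]
}}

```text
clock: 5.3
eef_pos: [514.3, 27.9, 65.8]
tcp_rot: [3.14, 0.001, 2.153]
contact_force: [-0.7, 5.4, 4.8]
opening: 0.158
grasp_force: 56.2
```

Run:
```python
from h import *
go((514.5,27.3,66),179.5-60)
```

```text
t 5.3 pos [514.3  27.9  65.8] rpy [1.7992e+02 3.0000e-02 1.2335e+02] F [-0.7  5.4  4.8] M [0.89 0.02 1.3 ] open 13.5 gf 56.2
  shift [-0.012 -0.003 -0.003] turn [0.014 0.005 0.642]
```

The moment climbs from 0.1 to 1.3 N m, so the handle is at its stop. Ease back, open and lift.

{"fn": "drive_tool", "kwargs": {
  "plan": [
    {"x": 0, "y": 0, "z": 0, "ax": 0, "ay": 0, "az": -0.4, "hand": 5},
    {"x": 0, "y": 0, "z": 0, "ax": 0, "ay": 0, "az": -0.4, "hand": 50},
    {"x": 0, "y": 0, "z": 0, "ax": 0, "ay": 0, "az": -0.4, "hand": 50},
    {"x": 0, "y": 0, "z": 0, "ax": 0, "ay": 0, "az": -0.4, "hand": 50},
    {"x": 0, "y": 0, "z": -0.5, "ax": 0, "ay": 0, "az": -0.4, "hand": 50},
    {"x": 0, "y": 0, "z": -1.2, "ax": 0, "ay": 0, "az": -0.4, "hand": 50},
    {"x": 0, "y": 0, "z": -2, "ax": 0, "ay": 0, "az": -1, "hand": 50},
    {"x": 0, "y": 0, "z": -2.8, "ax": 0, "ay": 0, "az": -2, "hand": 50}
  ]
}}

```text
clock: 6.1
eef_pos: [513.0, 27.0, 206.5]
tcp_rot: [-3.141, -0.001, 2.361]
contact_force: [0.6, 0.9, 0.2]
opening: 0.589
grasp_force: 0.0
```

Run:
```python
from h import *
go((543,-237.8,210),153)
```

```text
t 6.1 pos [513.   27.  206.5] rpy [-1.7996e+02 -3.0000e-02  1.3529e+02] F [0.6 0.9 0.2] M [-0.02 -0.02  0.03] open 50.3 gf 0.0
  shift [-4.152 -3.342 -0.071] turn [-0.006 -0.007 -2.952]
```

{"fn": "drive_tool", "kwargs": {
  "plan": [
    {"x": -0.6, "y": -0.48, "z": -0.1, "ax": 0, "ay": 0, "az": -0.5, "hand": 50},
    {"x": -1.2, "y": -0.96, "z": -0.1, "ax": 0, "ay": 0, "az": -1, "hand": 50},
    {"x": -1.8, "y": -1.44, "z": -0.1, "ax": 0, "ay": 0, "az": -1.5, "hand": 50},
    {"x": -2.4, "y": -1.92, "z": -0.1, "ax": 0, "ay": 0, "az": -2, "hand": 50},
    {"x": -3, "y": -2.4, "z": -0.1, "ax": 0, "ay": 0, "az": -2.5, "hand": 50},
    {"x": -3.6, "y": -2.9, "z": -0.1, "ax": 0, "ay": 0, "az": -2.95, "hand": 50},
    {"x": -4.15, "y": -3.34, "z": -0.1, "ax": 0, "ay": 0, "az": -2.95, "hand": 50},
    {"x": -4.15, "y": -3.34, "z": -0.1, "ax": 0, "ay": 0, "az": -2.95, "hand": 50}
  ]
}}

```text
clock: 6.9
eef_pos: [543.2, -241.4, 210.0]
tcp_rot: [-3.141, 0.001, 2.664]
contact_force: [0.9, 0.2, 0.1]
opening: 0.584
grasp_force: 0.0
```

Run:
```python
from h import *
T=imaging.grab_frame("top");S=imaging.grab_frame("scene")
k=lambda im,b:cv2.resize(im[b[1]:b[3],b[0]:b[2]],(400,400),interpolation=cv2.INTER_CUBIC)
cv2.imwrite("pics/c.png",np.hstack([k(T,(270,170,370,270)),k(S,(290,110,410,230))])[:,:,::-1])
go((543,-237.8,106),153)
```

```text
t 7.0 pos [ 542.6 -238.   209.8] rpy [ 1.7999e+02 -6.0000e-02  1.5274e+02] F [ 0.1 -0.1  0. ] M [-0.   -0.03  0.03] open 50.4 gf 0.0
  shift [-0.009  0.006  2.076] turn [ 0.002 -0.01  -0.043]
```

View pics/c.png

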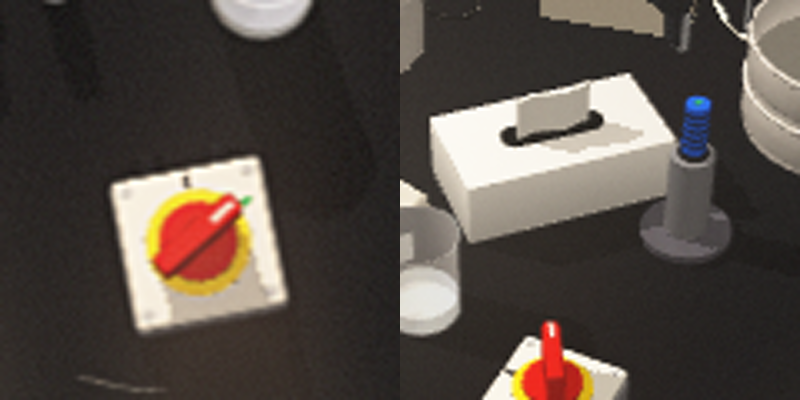

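The handle points at the green on mark at about (332,220) in top. The probe is untouched below the hand. I descend over it and close.

{"fn": "drive_tool", "kwargs": {
  "plan": [
    {"x": 0, "y": 0, "z": 0.5, "ax": 0, "ay": 0, "az": 0, "hand": 50},
    {"x": 0, "y": 0, "z": 1, "ax": 0, "ay": 0, "az": 0, "hand": 50},
    {"x": 0, "y": 0, "z": 1.4, "ax": 0, "ay": 0, "az": 0, "hand": 50},
    {"x": 0, "y": 0, "z": 1.75, "ax": 0, "ay": 0, "az": 0, "hand": 50},
    {"x": 0, "y": 0, "z": 2.0, "ax": 0, "ay": 0, "az": 0, "hand": 50},
    {"x": 0, "y": 0, "z": 2.07, "ax": 0, "ay": 0, "az": 0, "hand": 50},
    {"x": 0, "y": 0, "z": 2.07, "ax": 0, "ay": 0, "az": 0, "hand": 50}
  ]
}}

```text
clock: 7.7
eef_pos: [542.9, -236.9, 106.6]
tcp_rot: [3.142, -0.001, 2.669]
contact_force: [-0.5, -0.5, -0.4]
opening: 0.585
grasp_force: 0.0
```

Run:
```python
from h import *
T=imaging.grab_frame("top");S=imaging.grab_frame("scene")
k=lambda im,b:cv2.resize(im[b[1]:b[3],b[0]:b[2]],(400,400),interpolation=cv2.INTER_CUBIC)
cv2.imwrite("pics/d.png",np.hstack([k(T,(390,155,490,255)),k(S,(330,100,430,200))])[:,:,::-1])
go((543,-237.8,106),153)
```

```text
t 7.8 pos [ 543.6 -237.5  107.6] rpy [1.7999e+02 6.0000e-02 1.5289e+02] F [ 0.9 -0.2  0.7] M [-0.01 -0.04 -0.02] open 50.0 gf 0.0
  shift [ 0.007 -0.011  0.032] turn [ 0.001  0.01  -0.018]
```

View pics/d.png

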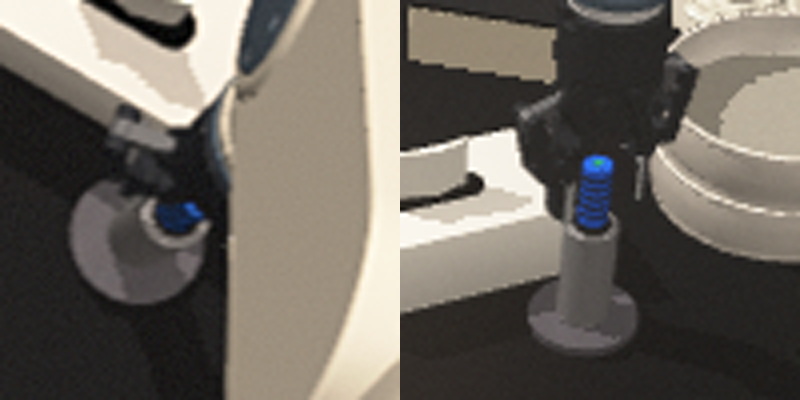

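The two fingers stand either side of the blue handle, which is at about (379,148) in scene. Closing.

{"fn": "drive_tool", "kwargs": {
  "grip_force": 40,
  "plan": [
    {"x": 0, "y": 0, "z": 0, "ax": 0, "ay": 0, "az": 0, "hand": 14},
    {"x": 0, "y": 0, "z": 0, "ax": 0, "ay": 0, "az": 0, "hand": 14},
    {"x": 0, "y": 0, "z": 0, "ax": 0, "ay": 0, "az": 0, "hand": 14},
    {"x": 0, "y": 0, "z": 0, "ax": 0, "ay": 0, "az": 0, "hand": 14},
    {"x": 0, "y": 0, "z": 0, "ax": 0, "ay": 0, "az": 0, "hand": 14}
  ]
}}

```text
clock: 8.3
eef_pos: [543.4, -237.7, 107.5]
tcp_rot: [3.141, 0.001, 2.668]
contact_force: [-0.4, 1.5, 6.7]
opening: 0.248
grasp_force: 38.9
```

Run:
```python
from h import *
go((543,-237.8,225),153)
```

```text
t 8.3 pos [ 543.4 -237.7  107.5] rpy [1.7999e+02 6.0000e-02 1.5288e+02] F [-0.4  1.5  6.7] M [ 0.1   0.12 -0.01] open 21.1 gf 38.9
  shift [ 0.004 -0.006 -2.349] turn [ 0.001  0.01  -0.021]
```

{"fn": "drive_tool", "kwargs": {
  "plan": [
    {"x": 0, "y": 0, "z": -0.2, "ax": 0, "ay": 0, "az": 0, "hand": 14},
    {"x": 0, "y": 0, "z": -0.6, "ax": 0, "ay": 0, "az": 0, "hand": 14},
    {"x": 0, "y": 0, "z": -1, "ax": 0, "ay": 0, "az": 0, "hand": 14},
    {"x": 0, "y": 0, "z": -1.5, "ax": 0, "ay": 0, "az": 0, "hand": 14},
    {"x": 0, "y": 0, "z": -2, "ax": 0, "ay": 0, "az": 0, "hand": 14},
    {"x": 0, "y": 0, "z": -2.5, "ax": 0, "ay": 0, "az": 0, "hand": 14},
    {"x": 0, "y": 0, "z": -2.9, "ax": 0, "ay": 0, "az": 0, "hand": 14},
    {"x": 0, "y": 0, "z": -3, "ax": 0, "ay": 0, "az": 0, "hand": 14}
  ]
}}

```text
clock: 9.1
eef_pos: [544.0, -238.0, 259.6]
tcp_rot: [3.141, 0.004, 2.668]
contact_force: [0.8, 0.0, -0.8]
opening: 0.247
grasp_force: 39.1
```

Run:
```python
from h import *
go((482.8,256.3,257),153)
```

```text
t 9.1 pos [ 544.  -238.   259.6] rpy [179.99   0.23 152.88] F [ 0.8  0.  -0.8] M [-0.05 -0.02 -0.06] open 21.1 gf 39.1
  shift [5.597 8.241 0.032] turn [ 0.002  0.038 -0.02 ]
```

{"fn": "drive_tool", "kwargs": {
  "plan": [
    {"x": 0.2, "y": 0.3, "z": 0, "ax": 0, "ay": 0, "az": 0, "hand": 14},
    {"x": 0.6, "y": 0.85, "z": 0, "ax": 0, "ay": 0, "az": 0, "hand": 14},
    {"x": 1, "y": 1.45, "z": 0, "ax": 0, "ay": 0, "az": 0, "hand": 14},
    {"x": 1.4, "y": 2.05, "z": 0, "ax": 0, "ay": 0, "az": 0, "hand": 14},
    {"x": 1.8, "y": 2.65, "z": 0, "ax": 0, "ay": 0, "az": 0, "hand": 14},
    {"x": 2.2, "y": 3.25, "z": 0, "ax": 0, "ay": 0, "az": 0, "hand": 14},
    {"x": 2.6, "y": 3.85, "z": 0, "ax": 0, "ay": 0, "az": 0, "hand": 14},
    {"x": 3, "y": 4.4, "z": 0, "ax": 0, "ay": 0, "az": 0, "hand": 14}
  ]
}}

```text
clock: 9.9
eef_pos: [508.1, 28.9, 255.4]
tcp_rot: [-3.141, -0.002, 2.669]
contact_force: [1.1, 0.3, -1.3]
opening: 0.245
grasp_force: 39.2
```

{"fn": "drive_tool", "kwargs": {
  "plan": [
    {"x": 0.4, "y": 0.6, "z": 0, "ax": 0, "ay": 0, "az": 0, "hand": 14},
    {"x": 0.8, "y": 1.2, "z": 0, "ax": 0, "ay": 0, "az": 0, "hand": 14},
    {"x": 1.2, "y": 1.8, "z": 0, "ax": 0, "ay": 0, "az": 0, "hand": 14},
    {"x": 1.6, "y": 2.4, "z": 0, "ax": 0, "ay": 0, "az": 0, "hand": 14},
    {"x": 2, "y": 3, "z": 0, "ax": 0, "ay": 0, "az": 0, "hand": 14},
    {"x": 2.4, "y": 3.55, "z": 0, "ax": 0, "ay": 0, "az": 0, "hand": 14},
    {"x": 2.6, "y": 3.84, "z": 0, "ax": 0, "ay": 0, "az": 0, "hand": 14},
    {"x": 2.6, "y": 3.84, "z": 0, "ax": 0, "ay": 0, "az": 0, "hand": 14}
  ]
}}

```text
clock: 10.7
eef_pos: [479.7, 259.0, 255.3]
tcp_rot: [-3.14, -0.002, 2.671]
contact_force: [0.5, 0.1, -0.9]
opening: 0.248
grasp_force: 39.3
```

Run:
```python
from h import *
for i in range(3):T=imaging.grab_frame("top")
S=imaging.grab_frame("scene")
np.savez("f.npz",T=T,S=S)
k=lambda im,b:cv2.resize(im[b[1]:b[3],b[0]:b[2]],(400,500),interpolation=cv2.INTER_CUBIC)
cv2.imwrite("pics/e.png",np.hstack([k(T,(160,180,280,330)),k(S,(240,190,344,320))])[:,:,::-1])
go((482.8,256.3,257),153)
```

```text
t 10.9 pos [481.1 256.  256.2] rpy [-1.7993e+02 -3.0000e-02  1.5286e+02] F [ 0.7  0.2 -1.5] M [0.01 0.02 0.01] open 21.2 gf 39.3
  shift [-0.028  0.021 -0.017] turn [-0.012 -0.005 -0.023]
```

View pics/e.png

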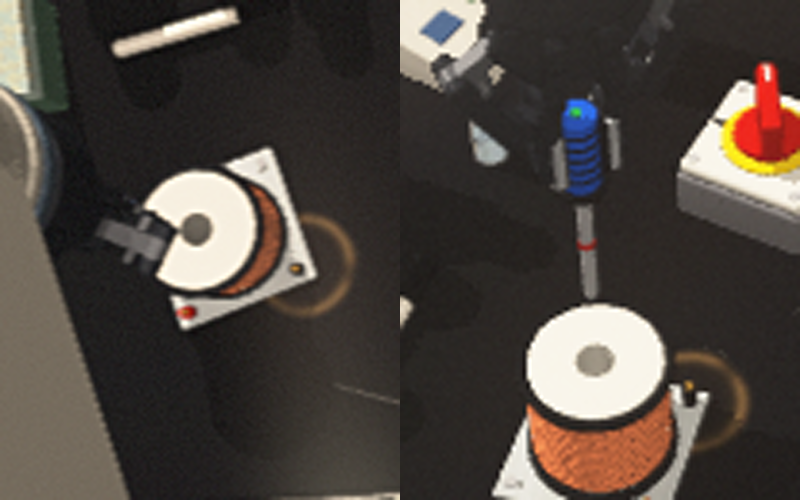

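The scene view shows the probe held upright over the coil: handle at about (287,225), tip near (290,267), hole centre at (290.5,283.5). In top the probe is hidden behind the gripper. I measure the tip and tilt in scene.

Run:
```python
from h import *
S=np.load("f.npz")["S"]
h=cv2.cvtColor(S,cv2.COLOR_RGB2HSV)
g=S[:,:,1].astype(float)
for y in range(242,272,2): print(y,g[y,280:300].astype(int).tolist())
# centroid per row
pts=[]
for y in list(range(245,252))+list(range(256,266)):
    w=np.clip(g[y,282:298]-60,0,None); pts.append((y,(w*np.arange(282,298)).sum()/w.sum()))
pts=np.array(pts);f=np.polyfit(pts[:,0],pts[:,1],1);print("fit",f,"res",np.std(pts[:,1]-np.polyval(f,pts[:,0])))
s=monitor.sense();zt=s['eef_pos'][2]-103.5
hc=np.array([290.3,283.76])
for y in(265.5,266.5): 
    p=(np.polyval(f,y),y);print("tip",p,zt,ray("scene",p,zt))
bo=ray("scene",hc,90);print("bore",bo)
a=proj("scene",(bo[0],bo[1],zt));b=proj("scene",(bo[0],bo[1],zt+100));print("ideal tip",a,"slope",(b-a)[0]/(b-a)[1], "x on probe line", np.polyval(f,a[1]))
m,c,st=blob(S,(0,90,60),(12,255,255),(282,245,300,262));print("band",c, "ideal",proj("scene",(bo[0],bo[1],zt+45)))
m,c,st=blob(S,(100,120,50),(125,255,255),(275,205,300,245));print("blue",c,st,"ideal top/bot",proj("scene",(bo[0],bo[1],zt+144)),proj("scene",(bo[0],bo[1],zt+119)))
```

```text
242 [40, 39, 37, 34, 32, 34, 35, 32, 34, 31, 34, 31, 38, 37, 37, 40, 39, 38, 39, 40]
244 [39, 40, 37, 39, 39, 61, 120, 115, 116, 89, 49, 39, 39, 41, 37, 40, 40, 40, 39, 40]
246 [39, 37, 39, 39, 42, 41, 128, 117, 115, 123, 57, 37, 41, 41, 40, 40, 41, 37, 38, 38]
248 [38, 40, 40, 39, 42, 39, 105, 115, 118, 113, 52, 39, 39, 39, 41, 38, 40, 40, 38, 39]
250 [39, 40, 37, 37, 41, 40, 80, 111, 119, 114, 61, 41, 40, 37, 38, 38, 35, 39, 41, 40]
252 [39, 41, 38, 40, 37, 36, 85, 116, 115, 114, 62, 38, 41, 39, 39, 42, 41, 40, 37, 39]
254 [34, 37, 39, 42, 41, 38, 38, 33, 36, 37, 48, 43, 39, 39, 39, 40, 39, 40, 40, 41]
256 [40, 39, 39, 41, 41, 39, 41, 122, 121, 116, 91, 48, 40, 38, 40, 41, 38, 42, 40, 40]
258 [37, 39, 40, 39, 38, 38, 41, 130, 120, 118, 110, 52, 38, 41, 39, 40, 39, 39, 40, 41]
260 [41, 39, 38, 42, 41, 42, 40, 109, 117, 119, 114, 54, 41, 39, 41, 39, 41, 42, 42, 42]
262 [42, 40, 38, 41, 43, 40, 40, 83, 119, 118, 115, 62, 41, 39, 40, 42, 43, 42, 40, 40]
264 [38, 39, 39, 42, 40, 40, 42, 63, 120, 120, 117, 73, 44, 39, 39, 37, 42, 40, 41, 40]
266 [40, 41, 40, 40, 39, 39, 41, 41, 123, 120, 116, 61, 41, 42, 43, 41, 42, 40, 39, 40]
268 [41, 38, 39, 41, 42, 42, 41, 42, 43, 42, 43, 43, 43, 44, 43, 42, 42, 40, 43, 42]
270 [43, 42, 43, 40, 137, 201, 243, 245, 245, 245, 245, 245, 245, 245, 244, 244, 245, 216, 197, 102]
fit [8.72014174e-02 2.65960401e+02] res 0.07445365784128649
tip (np.float64(289.11237772074253), 265.5) 152.67686789139248 [482.65243647 254.95736364 152.67686789]
tip (np.float64(289.1995791380983), 266.5) 152.67686789139248 [480.89596278 256.94355288 152.67686789]
bore [482.17509185 256.96114502  90.        ]
ideal tip [288.71199096 266.23062914] slope 0.09059133094384106 x on probe line 289.17608961765603
band [288.3 253.4] ideal [287.47957961 252.62655313]
blue [286.8        227.47272727] [282 216  10  25 165] ideal top/bot [284.45123943 219.19796624] [285.26100987 228.13668504]
```

Tilt is about 0.003 rad and the tip is about 1 mm to the right of the hole axis. I correct by 1 mm and descend to 10 mm above the mouth.

{"fn": "drive_tool", "kwargs": {
  "plan": [
    {"x": -0.01, "y": 0.02, "z": 0.3, "ax": 0, "ay": 0, "az": 0, "hand": 14},
    {"x": -0.01, "y": 0.02, "z": 0.6, "ax": 0, "ay": 0, "az": 0, "hand": 14},
    {"x": -0.01, "y": 0.02, "z": 0.9, "ax": 0, "ay": 0, "az": 0, "hand": 14},
    {"x": -0.01, "y": 0.02, "z": 1, "ax": 0, "ay": 0, "az": 0, "hand": 14},
    {"x": -0.01, "y": 0.02, "z": 1.04, "ax": 0, "ay": 0, "az": 0, "hand": 14},
    {"x": -0.01, "y": 0.02, "z": 1.04, "ax": 0, "ay": 0, "az": 0, "hand": 14},
    {"x": -0.01, "y": 0.02, "z": 1.04, "ax": 0, "ay": 0, "az": 0, "hand": 14}
  ]
}}

```text
clock: 11.6
eef_pos: [483.0, 257.5, 205.5]
tcp_rot: [3.141, 0.001, 2.668]
contact_force: [0.6, -0.6, -1.1]
opening: 0.247
grasp_force: 39.3
```

Run:
```python
from h import *
T=imaging.grab_frame("top");S=imaging.grab_frame("scene")
np.savez("f2.npz",T=T,S=S)
k=lambda im,b:cv2.resize(im[b[1]:b[3],b[0]:b[2]],(400,500),interpolation=cv2.INTER_CUBIC)
cv2.imwrite("pics/g.png",np.hstack([k(T,(180,200,260,300)),k(S,(258,220,322,300))])[:,:,::-1])
go((482,256.5,148.5),153)
s=monitor.sense();zt=s['eef_pos'][2]-103.5
bo=ray("scene",(290.3,283.76),90)
print(zt,"ideal tip scene",proj("scene",(bo[0],bo[1],zt)),"band",proj("scene",(bo[0],bo[1],zt+45)))
m,c,st=blob(S,(0,90,60),(12,255,255),(278,255,300,282));print("band",c,st)
```

```text
t 11.7 pos [482.9 257.6 205.5] rpy [1.7995e+02 4.0000e-02 1.5288e+02] F [ 0.9  1.2 -1.5] M [-0.06 -0.01  0.01] open 21.2 gf 39.3
  shift [ 0.006 -0.029  1.139] turn [ 0.009  0.006 -0.02 ]
101.96130472115792 ideal tip scene [290.00771964 280.53363878] band [288.86277508 267.89507221]
band [288.         268.33333333] [286 267   5   3   9]
```

View pics/g.png

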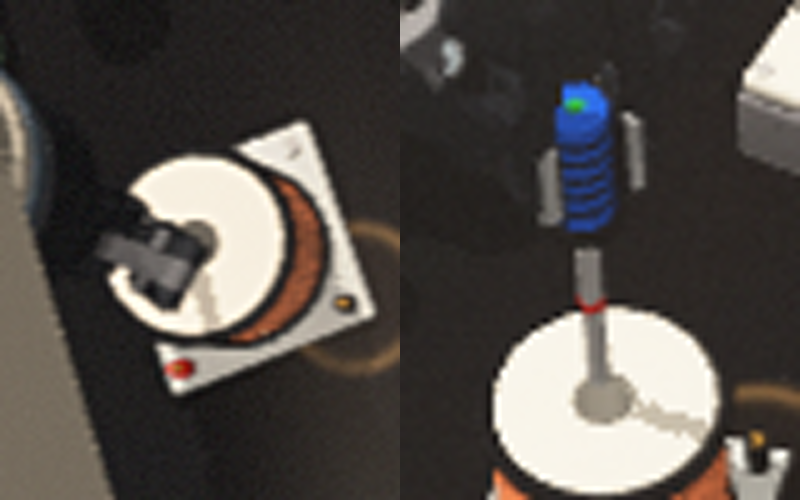

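The tip sits over the hole at about (289.7,280.8) in scene, and its lower end lies slightly above and left of the ideal pixel. I read the edge more exactly.

Run:
```python
from h import *
S=np.load("f2.npz")["S"]; g=S[:,:,1].astype(int)
for y in range(258,292): print(y,g[y,282:299].tolist(), S[y,286:292,0].tolist() if 264<y<272 else "")
bo=ray("scene",(290.3,283.76),90);f=proj
# near-rim bottom of an ideal tip and band centre line on near surface
c=imaging.camera_info("scene");R=np.array(c["R"]);C=-R.T@np.array(c["t"]);v=(C-bo)[:2];v/=np.linalg.norm(v)
for z in(101,102,103):print(z,"rim",proj("scene",(*(bo[:2]+4*v),z)),"band",proj("scene",(*(bo[:2]+4*v),z+45)))
print(v)
```

```text
258 [38, 32, 36, 37, 36, 36, 34, 33, 32, 34, 39, 41, 39, 38, 36, 41, 39] 
259 [39, 37, 38, 33, 52, 49, 64, 49, 39, 39, 40, 41, 41, 41, 38, 41, 37] 
260 [40, 39, 38, 39, 128, 117, 117, 118, 53, 39, 39, 38, 39, 40, 40, 42, 39] 
261 [39, 40, 39, 41, 104, 115, 117, 112, 51, 39, 41, 40, 39, 40, 40, 37, 38] 
262 [38, 41, 40, 39, 107, 115, 116, 111, 51, 40, 41, 39, 41, 40, 39, 39, 39] 
263 [38, 43, 39, 38, 108, 113, 115, 113, 55, 39, 39, 38, 38, 40, 40, 38, 41] 
264 [39, 39, 38, 38, 84, 111, 117, 114, 63, 42, 41, 40, 41, 36, 40, 38, 40] 
265 [39, 40, 38, 37, 85, 113, 115, 114, 58, 40, 39, 39, 41, 39, 38, 38, 42] [90, 119, 121, 120, 65, 45]
266 [35, 37, 38, 38, 85, 116, 117, 117, 69, 43, 41, 39, 39, 42, 41, 40, 39] [91, 122, 123, 121, 72, 47]
267 [37, 39, 39, 37, 61, 115, 116, 116, 74, 46, 40, 40, 38, 40, 38, 41, 38] [112, 126, 121, 122, 106, 56]
268 [39, 39, 42, 39, 39, 95, 113, 77, 40, 38, 41, 40, 38, 41, 41, 42, 40] [98, 155, 126, 146, 119, 57]
269 [38, 40, 39, 39, 36, 34, 38, 35, 91, 195, 203, 201, 144, 87, 78, 46, 42] [41, 135, 168, 142, 156, 210]
270 [40, 36, 135, 199, 242, 141, 93, 11
[... 1552 characters left out ...]
, 193, 192] 
287 [245, 245, 244, 244, 246, 230, 179, 167, 151, 149, 201, 228, 243, 244, 244, 203, 192] 
288 [245, 245, 245, 245, 245, 243, 245, 245, 244, 244, 244, 244, 244, 245, 245, 245, 244] 
289 [245, 245, 244, 244, 244, 244, 244, 244, 245, 245, 244, 244, 245, 245, 245, 244, 244] 
290 [245, 245, 245, 244, 245, 244, 245, 244, 245, 245, 245, 245, 244, 244, 244, 245, 245] 
291 [245, 245, 245, 245, 245, 244, 245, 245, 245, 245, 244, 245, 244, 245, 244, 245, 245] 
101 rim [290.1673081  282.29526931] band [289.02500248 269.68583297]
102 rim [290.14270892 282.02372925] band [288.99876998 269.39626339]
103 rim [290.11807513 281.75180703] band [288.97249936 269.10627296]
[-0.66499394  0.74684875]
```

Lateral offset is about 1.3 mm to the left. The band and handle agree in depth to within about 1 mm, and the tip's lower end looks chamfered. I apply the correction, then descend.

{"fn": "drive_tool", "kwargs": {
  "plan": [
    {"x": 0.018, "y": -0.022, "z": 0, "ax": 0, "ay": 0, "az": 0, "hand": 14},
    {"x": 0.018, "y": -0.022, "z": 0, "ax": 0, "ay": 0, "az": 0, "hand": 14},
    {"x": 0.018, "y": -0.022, "z": 0.15, "ax": 0, "ay": 0, "az": 0, "hand": 14},
    {"x": 0.018, "y": -0.022, "z": 0.3, "ax": 0, "ay": 0, "az": 0, "hand": 14},
    {"x": 0.018, "y": -0.022, "z": 0.45, "ax": 0, "ay": 0, "az": 0, "hand": 14},
    {"x": 0.018, "y": -0.022, "z": 0.6, "ax": 0, "ay": 0, "az": 0, "hand": 14},
    {"x": 0.018, "y": -0.022, "z": 0.6, "ax": 0, "ay": 0, "az": 0, "hand": 14},
    {"x": 0.018, "y": -0.022, "z": 0.6, "ax": 0, "ay": 0, "az": 0, "hand": 14}
  ]
}}

```text
clock: 12.5
eef_pos: [481.1, 256.9, 174.4]
tcp_rot: [-3.141, -0.0, 2.668]
contact_force: [0.2, -0.3, -0.5]
opening: 0.247
grasp_force: 39.3
```

Run:
```python
from h import *
S=imaging.grab_frame("scene");g=S[:,:,1].astype(int)
go((481.6,257,148.5),153)
zt=monitor.sense()['eef_pos'][2]-103.5
bo=ray("scene",(290.3,283.76),90)
for y in range(264,290): print(y,S[y,282:299,0].tolist(),g[y,282:299].tolist())
v=np.array([-.665,.747])
for z in(90,zt+45,zt+144): print(z,"axis",proj("scene",(bo[0],bo[1],z)),"near",proj("scene",(*(bo[:2]+4*v),z)))
h=cv2.cvtColor(S,cv2.COLOR_RGB2HSV)
try: print("green",blob(S,(50,120,60),(85,255,255),(270,225,305,270))[1:])
except Exception as e: print(e)
```

```text
t 12.55 pos [481.3 257.  174.8] rpy [-180.     -0.    152.88] F [-0.2  0.1 -1.3] M [-0.03  0.04  0.  ] open 21.0 gf 39.3
  shift [-0.005  0.003  0.526] turn [-0.   -0.   -0.02]
264 [87, 103, 118, 100, 49, 41, 39, 39, 40, 39, 38, 37, 38, 42, 45, 47, 45] [83, 101, 114, 97, 48, 45, 45, 46, 47, 58, 57, 42, 37, 37, 38, 42, 40]
265 [86, 107, 124, 72, 39, 38, 41, 38, 38, 39, 39, 39, 38, 40, 44, 45, 43] [81, 103, 121, 76, 58, 60, 63, 61, 62, 62, 49, 38, 33, 36, 40, 40, 37]
266 [43, 45, 46, 46, 43, 37, 39, 38, 40, 40, 38, 38, 38, 45, 46, 44, 45] [40, 41, 41, 41, 42, 50, 54, 52, 47, 38, 34, 35, 33, 40, 41, 38, 41]
267 [43, 45, 40, 40, 42, 40, 38, 39, 38, 40, 40, 38, 44, 45, 44, 46, 45] [38, 40, 36, 36, 39, 37, 35, 37, 33, 36, 34, 32, 39, 40, 40, 40, 41]
268 [43, 46, 47, 43, 39, 40, 39, 36, 37, 47, 42, 43, 46, 46, 46, 46, 43] [39, 41, 43, 39, 36, 36, 36, 34, 33, 42, 37, 39, 43, 41, 42, 41, 39]
269 [42, 44, 42, 43, 41, 113, 104, 95, 92, 125, 206, 212, 154, 94, 85, 52, 46] [39, 40, 38, 38, 37, 107, 100, 92, 90, 118, 196, 203, 144, 87, 80, 48, 43]
270 [43, 42, 139, 211, 247, 249, 170, 123, 118, 15
[... 3051 characters left out ...]
9, 176, 142, 124, 119, 181, 228, 243, 244, 245, 205, 193]
288 [249, 249, 249, 249, 249, 249, 249, 248, 249, 248, 248, 249, 248, 249, 249, 249, 248] [245, 245, 245, 244, 245, 244, 245, 244, 245, 245, 244, 244, 244, 245, 245, 245, 244]
289 [249, 249, 249, 249, 249, 249, 249, 249, 249, 248, 249, 249, 249, 249, 249, 249, 248] [245, 245, 245, 245, 245, 245, 244, 245, 244, 245, 244, 244, 245, 245, 245, 245, 245]
90 axis [290.3  283.76] near [290.43547603 285.25741084]
116.29028530764964 axis [289.65106419 276.59666763] near [289.78719972 278.10139477]
215.29028530764964 axis [286.97419707 247.04784561] near [287.11233077 248.57477977]
green (array([287.2, 246.6]), array([286, 246,   3,   2,   5]))
```

Band at row 278.0 against 278.1 ideal, handle dot within half a pixel, stem about 1 mm to the right. I trim by 1 mm and make the final descent.

{"fn": "drive_tool", "kwargs": {
  "plan": [
    {"x": -0.009, "y": 0.017, "z": 0, "ax": 0, "ay": 0, "az": 0, "hand": 14},
    {"x": -0.009, "y": 0.017, "z": 0.15, "ax": 0, "ay": 0, "az": 0, "hand": 14},
    {"x": -0.009, "y": 0.017, "z": 0.3, "ax": 0, "ay": 0, "az": 0, "hand": 14},
    {"x": -0.009, "y": 0.017, "z": 0.42, "ax": 0, "ay": 0, "az": 0, "hand": 14},
    {"x": -0.009, "y": 0.017, "z": 0.52, "ax": 0, "ay": 0, "az": 0, "hand": 14},
    {"x": -0.009, "y": 0.017, "z": 0.52, "ax": 0, "ay": 0, "az": 0, "hand": 14},
    {"x": -0.009, "y": 0.017, "z": 0.52, "ax": 0, "ay": 0, "az": 0, "hand": 14},
    {"x": -0.009, "y": 0.017, "z": 0.52, "ax": 0, "ay": 0, "az": 0, "hand": 14}
  ]
}}

```text
clock: 13.35
eef_pos: [482.2, 257.6, 149.0]
tcp_rot: [3.141, 0.0, 2.668]
contact_force: [0.7, -0.1, -0.7]
opening: 0.245
grasp_force: 39.3
```

Run:
```python
from h import *
for i in range(4):T=imaging.grab_frame("top")
S=imaging.grab_frame("scene");g=S[:,:,1].astype(int)
go((482,257,148.5),153)
zt=monitor.sense()['eef_pos'][2]-103.5
bo=ray("scene",(290.3,283.76),90);v=np.array([-.665,.747])
for y in range(272,289): print(y,S[y,284:297,0].tolist(),g[y,284:297].tolist())
for z in(zt+45,zt+144): print(z,"axis",proj("scene",(bo[0],bo[1],z)),"near",proj("scene",(*(bo[:2]+4*v),z)))
print("green",blob(S,(50,120,60),(85,255,255),(270,235,305,280))[1:])
k=lambda im,b:cv2.resize(im[b[1]:b[3],b[0]:b[2]],(400,500),interpolation=cv2.INTER_CUBIC)
cv2.imwrite("pics/z.png",np.hstack([k(T,(180,200,260,300)),k(S,(258,235,322,315))])[:,:,::-1])
```

```text
t 13.6 pos [482.1 257.5 149. ] rpy [1.7998e+02 1.0000e-02 1.5288e+02] F [-0.4 -0.5 -1.2] M [-0.02 -0.02 -0.05] open 21.3 gf 39.3
  shift [-0.002 -0.011  0.01 ] turn [ 0.003  0.002 -0.019]
272 [118, 123, 55, 36, 39, 39, 33, 39, 40, 40, 39, 141, 246] [114, 119, 58, 58, 61, 62, 58, 62, 57, 38, 35, 131, 241]
273 [97, 50, 37, 38, 40, 40, 39, 38, 43, 41, 41, 243, 249] [92, 45, 43, 63, 65, 66, 68, 48, 39, 39, 38, 238, 245]
274 [139, 52, 47, 41, 40, 40, 40, 41, 41, 41, 204, 247, 249] [130, 49, 43, 36, 37, 37, 37, 36, 34, 37, 193, 243, 245]
275 [225, 113, 47, 39, 39, 40, 40, 39, 140, 148, 246, 249, 249] [215, 105, 44, 34, 35, 34, 37, 36, 132, 140, 240, 245, 246]
276 [249, 249, 224, 160, 90, 74, 67, 120, 244, 248, 249, 248, 249] [245, 244, 214, 152, 85, 69, 63, 112, 239, 244, 245, 244, 245]
277 [249, 249, 248, 248, 169, 124, 122, 154, 246, 249, 249, 249, 249] [245, 245, 245, 244, 161, 117, 115, 146, 241, 245, 245, 245, 245]
278 [249, 248, 249, 249, 173, 125, 121, 152, 246, 249, 249, 249, 249] [245, 245, 245, 245, 166, 120, 116, 145, 241, 245, 245, 245, 245]
279 [249, 249, 249, 249, 199, 132, 1
[... 847 characters left out ...]
45, 244, 155, 136, 120, 51, 33, 37, 106, 136, 134, 159, 189]
286 [249, 249, 210, 154, 134, 133, 129, 123, 128, 148, 160, 200, 204] [245, 245, 200, 146, 125, 126, 94, 113, 121, 140, 152, 191, 191]
287 [249, 248, 249, 236, 189, 155, 127, 119, 197, 235, 248, 248, 249] [245, 244, 246, 230, 180, 149, 121, 115, 187, 229, 243, 245, 245]
288 [249, 249, 249, 249, 250, 249, 248, 248, 248, 248, 249, 249, 249] [244, 244, 244, 244, 246, 245, 244, 244, 244, 244, 245, 245, 245]
90.50035728802942 axis [290.28787099 283.62611293] near [290.42335997 285.12366743]
189.50035728802942 axis [287.70966877 255.16641161] near [287.84736933 256.68852333]
green (array([287.2, 254.6]), array([286, 254,   3,   2,   5]))
```

View pics/z.png

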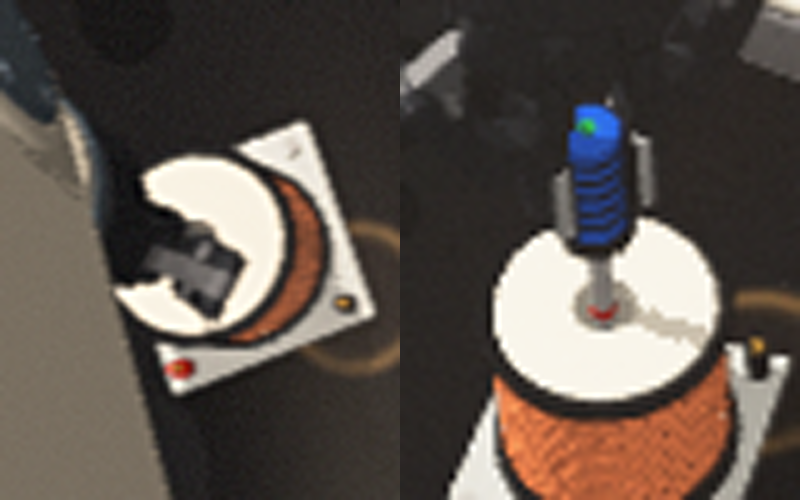

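The stem is centred in the hole (band at (290.2,284.9), ideal (290.4,285.1)), the band is level with the coil top, and nothing is moving. Handing in.

```bash
python3 -c "
from rig import r
print(r.sign_off())"
```

```text
the job is handed in; nothing more can be done
None
```

I turned the isolator to its on stop and lowered the probe down the guide hole. It is still held, upright and still, centred to within about a pixel (roughly 2 mm) with its red band level with the coil top. No contact with the coil or the bystanders showed in the force readings or pictures I took. I handed the job in at about 13.6 s, but no verdict came back.

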